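# Tug-test the recipe clips and re-seat the card from the slack one

## Robot

A 6-joint arm with a two-finger parallel gripper is mounted at the origin on a cart in front of the work surface, level with it; the furniture and walls round the work are solid. World frame = base frame: x ahead of the robot, y to its left, z up, the work surface at z = 0. Lengths are in mm, angles in rad, forces in N, time in s.
With the tool pointing down it reaches from about 300 to 750 mm from the base axis. Payload 8.5 kg.
Tool frame: the origin (TCP) lies midway between the tips of the shut fingers; the grasp point (between the pads) lies 19 mm behind it; z points along the fingers, y is the direction in which the jaws open and shut (so a half turn about z gives the same grasp; the last joint's range is limited). The gripper opens to 88 mm and grips with 3 to 60 N. Pads are 18 mm wide; open, the fingers measure 123 mm over their backs; the gripper's body (75 mm by 187 mm) begins 45 mm behind the grasp point.
Start: joints at [0.927, 0.381, 1.297, -0, 1.464, -0.215], TCP at [228.668, 500.191, 205.848] pointing down, gripper open.
Joint ranges: [-3.11, 3.11], [-0.89, 2.33], [0.22, 2.48], [-1.42, 4.56], [0.17, 2.85], [-2.88, 2.88]. Speed limits (rad/s): [2.39, 2.39, 3.14, 3.14, 3.14, 3.14].

## Interface

Orientations are given as a unit quaternion [x, y, z, w].
In Python, from plant import ctrl, effector, sensors, vision gives the robot as it stands. Calls block until the motion is done:
- ctrl.move_pose(position, orientation): joint-space move of the TCP to a pose.
- ctrl.movel(position, ori=None, speed=150, threshold=None): straight line of the TCP; ori=None keeps the orientation; speed is the mean speed in mm/s. With threshold (N) it stops when the force on the tool has changed by that much, and returns True; else False.
- ctrl.move_j(angles): joint-space move.
- effector.move_gripper(opening): finger opening in mm; the grip force is fixed at half the most; returns when the fingers have stopped.
- ctrl.dwell(seconds).
- ctrl.solve_ik(position, orientation): joint angles nearest the present ones, or None.
- sensors.observe(): the state.
- vision.get_image(name): name is "scene" or "top" or "wrist"; returns the picture (480x640x3 uint8, red, green, blue); there is no depth.
- vision.camera_params(name): a dict with "vfov" (degrees; the focal length in pixels is half the picture's height over the tangent of half this angle, whatever the lens; pixels are square), "cx", "cy" (the principal point, pixels), "dist" ([k1, k2, p1, p2, k3] as OpenCV has them; the pictures are not rectified), "rvec" (rotation vector, rad) and "tvec" (3), from world to camera coordinates, as OpenCV has them; the wrist camera has in their place "T_tool_cam" (4x4, takes a point from camera to tool coordinates, whose origin is the TCP and whose axes are the flange's). Camera axes: x right, y down, z forward; pixel columns grow to the right and rows downward; lengths in mm; the calibration is good to about 2 mm. A picture is of the moment at which its call begins: read the wrist's pose just before it. camera_params takes no time and is no camera call.
A pose or a line that the arm cannot do raises ctrl.MotionError and nothing moves.
- ctrl.sign_off(): hands the job in, once; it reports no verdict.
The state is a dict: "clock": time; "joint_pos": joint angles; "qd": joint speeds; "joint_efforts": joint torques, N m; "position": TCP position; "eef_rot": TCP orientation; "force": force on the tool from outside, world axes, zero at the start; "ft_torque": the same for the moment, N m; "width": finger opening in mm.
Only numpy, scipy, OpenCV 4.12 (cv2) and the standard library are available. Lean on these libraries where they do the work, as an engineer would, in place of code of your own. Each camera call takes 0.05 s, during which the arm holds its last target. There are 200 camera calls.

## Task

One of the three spring clips holding a recipe card on the oak bar has gone slack, and only a gentle tug on the cards will tell which. Draw the card out of the slack clip and push it gently down, upright and fully home, into the empty clip, so that all three cards are held firmly. Do not pull the other two cards out of their clips and leave the things around the bar where they are.

Things in the scene. Friction and masses are not known exactly. Their poses are not given: they have to be found in the camera images.
- rail: oak bar 425 x 75 x 30 mm, fixed; origin under its centre on the worktop, x to its back, y along it, z up. Four spring clips, alike to look at, stand on it in a row, mouths up; three hold a card, one is empty, and which is which changes. Exactly one clip in use is slack; the empty one is sound. A card fully home stands on the bar's top in the plane x = 0, its grip bar's centre 134 mm above the worktop
- mouth_1 (a point): Point: middle of the first clip's mouth (bar's y = -157.5 mm), 88 mm above the worktop, in the card's plane. Each clip is steel, 54 mm wide: a fixed back plate and, in front (-x), a sprung jaw hinged low down that bites 32 mm above the bar's top
- mouth_2 (a point): Point: mouth of the second clip (bar's y = -52.5 mm), as for the first. In a sound clip a card slides only at an upward pull of about 6 to 11 N, in the slack one already at 1 to 2 N (the card's weight, up to 1 N, comes on top)
- mouth_3 (a point): Point: mouth of the third clip (bar's y = +52.5 mm), as for the first. An empty clip's flared mouth reaches from about 9 mm in front of the card's plane to 7 mm behind it, narrowing to less than the card's thickness where the jaw bites
- mouth_4 (a point): Point: mouth of the fourth clip (bar's y = +157.5 mm), as for the first. A card pushed straight down into an empty clip spreads the jaw itself: the push rises to about 13 to 25 N as the edge passes the bite, 62 mm above the worktop, drops to about 7 to 15 N of rubbing, then rises again when the edge meets the bar
- card_red: stiff white recipe card with a red band, 78 mm wide, 4 mm thick, with an oak grip bar (82 mm long, 12 mm thick, 16 mm high) across its top; about 70 g. Origin: centre of the grip bar; the card's rounded lower edge is 104 mm below it. x = the thickness, out of the back of the card, y = along the grip bar, z = up the card. At the start it stands fully home in one of the four clips
- card_green: stiff white recipe card with a green band, 78 mm wide, 4 mm thick, with an oak grip bar (82 mm long, 12 mm thick, 16 mm high) across its top; about 70 g. Origin: centre of the grip bar; the card's rounded lower edge is 104 mm below it. x = the thickness, out of the back of the card, y = along the grip bar, z = up the card. At the start it stands fully home in one of the four clips
- card_blue: stiff white recipe card with a blue band, 78 mm wide, 4 mm thick, with an oak grip bar (82 mm long, 12 mm thick, 16 mm high) across its top; about 70 g. Origin: centre of the grip bar; the card's rounded lower edge is 104 mm below it. x = the thickness, out of the back of the card, y = along the grip bar, z = up the card. At the start it stands fully home in one of the four clips
- salt_mid (a point): glass salt shaker with a grey cap, in front of the bar, 44 mm across, 90 mm high, loose bystander; the point is half-way up
- honey_mid (a point): honey jar with a red lid, left of the bar, 65 mm across, 100 mm high, loose bystander; the point is half-way up
- lime_mid (a point): lime, 57 x 46 x 45 mm, loose bystander on the worktop; the point is its centre

How it is judged (in metres and radians):
At the end, for the whole second after the job is handed in: every card stands in a clip: lower edge within 3.5 mm of the bar's top, centred within 12 mm along and 6 mm across the bar, upright within 5 and square within 8 degrees, at rest, and gripped firmly (contact forces on the card sum to over 11 N: about 18 N in a sound clip, 4 N in the slack one) (z of each of card_red, card_green, card_blue in the frame of rail below 0.1375 m and x of card_red in the frame of rail between -0.006 and 0.006 m and angle between each of card_red, card_green, card_blue's own z axis and vertical below 0.09 rad and angle between the x axis of each of card_red, card_green, card_blue and the x axis of rail, either way round below 0.14 rad and (y of card_red in the frame of rail between -0.1695 and -0.1455 m or y of card_red in the frame of rail between -0.0645 and -0.0405 m or y of card_red in the frame of rail between 0.0405 and 0.0645 m or y of card_red in the frame of rail between 0.1455 and 0.1695 m) and contact force between each of card_red, card_green, card_blue and anything else above 11 N and linear speed of each of card_red, card_green, card_blue below 0.02 m/s and x of card_green in the frame of rail between -0.006 and 0.006 m and (y of card_green in the frame of rail between -0.1695 and -0.1455 m or y of card_green in the frame of rail between -0.0645 and -0.0405 m or y of card_green in the frame of rail between 0.0405 and 0.0645 m or y of card_green in the frame of rail between 0.1455 and 0.1695 m) and x of card_blue in the frame of rail between -0.006 and 0.006 m and (y of card_blue in the frame of rail between -0.1695 and -0.1455 m or y of card_blue in the frame of rail between -0.0645 and -0.0405 m or y of card_blue in the frame of rail between 0.0405 and 0.0645 m or y of card_blue in the frame of rail between 0.1455 and 0.1695 m)); the robot touches nothing.
It fails at once if two cards are out of their seats at once, each drawn up by more than 12 mm (z of each of card_green, card_blue in the frame of rail above 0.146 m or z of each of card_red, card_blue in the frame of rail above 0.146 m or z of each of card_red, card_green in the frame of rail above 0.146 m).
It fails at once if a card is rammed down on the oak bar with more than 45 N (contact force between any of card_red, card_green, card_blue and rail above 45 N).
It fails at once if the salt shaker, honey jar or lime is moved by more than 30 mm (distance of any of salt_mid, honey_mid, lime_mid from where it was at the start of the episode above 0.03 m).
It also fails if it takes over 67 s, if anything falls off the work surface, if the arm or the gripper's body presses on something with over 40 N, if the wrist force passes 120 N, or if a joint passes its speed limit or range.

## Working session

There is one attempt and no reset: what is moved stays moved. The work goes in short steps, each a Python script; the robot and the scene stay as the last script left them, time stands still between calls to the robot, and variables do not carry over. Pictures are saved under pics/ and viewed, about 8 in all and at most 12, crops included, and the job is handed in when it is done.

```bash
ls; mkdir -p pics; python3 - <<'E'
from plant import ctrl, effector, sensors, vision
import cv2
for n in ("scene","top"):
    im=vision.get_image(n); cv2.imwrite(f"pics/{n}0.png",im[:,:,::-1]); print(n,vision.camera_params(n))
p=vision.camera_params("wrist");print(p)
s=sensors.observe();print(s)
E
```

```text
pics
scene {'vfov': 51.34825814269328, 'cx': 314.158804773116, 'cy': 240.7832773373981, 'dist': array([0.02911802, 0.        , 0.        , 0.        , 0.        ]), 'rvec': array([ 2.12205097, -0.63721251,  0.29370551]), 'tvec': array([-356.6371741 ,  351.77280483,  845.19821126])}
top {'vfov': 52.05312808751435, 'cx': 318.8652363194392, 'cy': 234.0430609185232, 'dist': array([-0.00247864,  0.        ,  0.        ,  0.        ,  0.        ]), 'rvec': array([ 2.15337114, -2.12284311,  0.14824884]), 'tvec': array([160.44558309, 549.59297106, 913.73510586])}
{'vfov': 71.46031654473008, 'cx': 317.4443849457127, 'cy': 244.61976154201588, 'dist': array([-0.0555511,  0.       ,  0.       ,  0.       ,  0.       ]), 'T_tool_cam': array([[ 2.08956306e-04, -9.48521506e-01, -3.16712661e-01,
         8.21494580e+01],
       [ 9.99999946e-01,  1.17506279e-04,  3.07847061e-04,
        -1.58721182e-01],
       [-2.54783831e-04, -3.16712708e-01,  9.48521479e-01,
        -1.78871387e+02],
       [ 0.00000000e+00,  0.00000000e+00,  0.00000000e+00,
         1.00000000e+00]])}
{'clock': 0.1, 'joint_pos': array([ 9.26708381e-01,  3.81141014e-01,  1.29815599e+00, -4.99593430e-06,
        1.46359348e+00, -2.15285079e-01]), 'qd': array([ 1.99047227e-03, -2.64540803e-03, -2.01075680e-03,  8.34951486e-07,
       -1.23570103e-03, -1.97596618e-03]), 'joint_efforts': array([ 3.85812324e-03, -4.38655329e+01, -2.24913901e+01,  7.14906631e-02,
        3.42095818e-02, -9.36617243e-05]), 'position': array([228.49853241, 499.97044093, 205.30265627]), 'eef_rot': array([ 2.12762297e-01,  9.77103773e-01, -5.90964541e-04, -2.68072787e-04]), 'force': array([-0.4866896 ,  0.3236988 , -0.62836918]), 'ft_torque': array([ 0.04426599, -0.00898852,  0.01429795]), 'width': 88.10097911886362}
```

View pics/scene0.png

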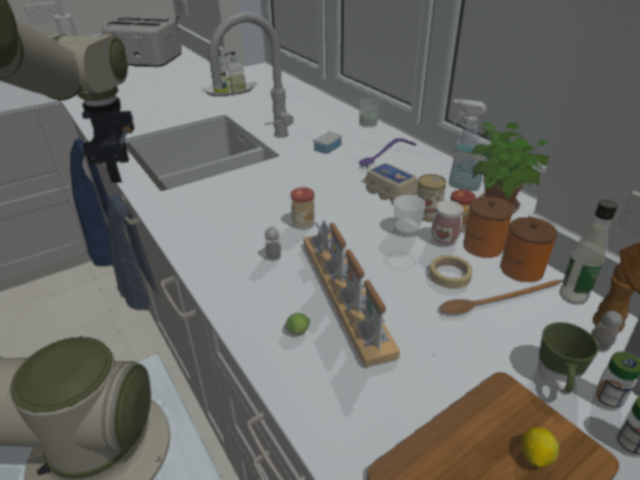

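View pics/top0.png

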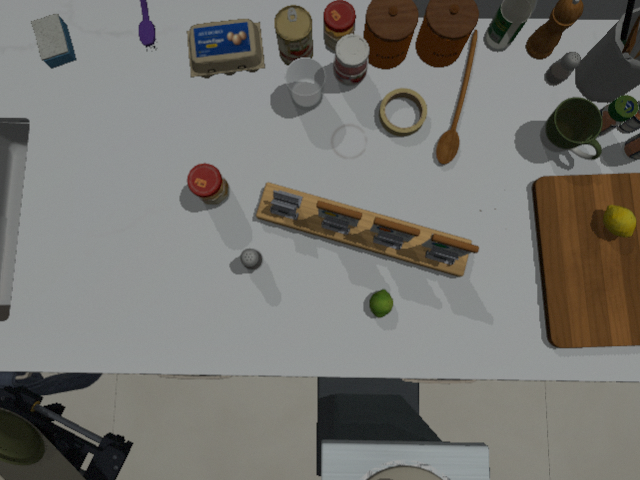

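The top view shows the bar running from about (262,200) to (470,258). Three brown grip bars sit at about (340,217), (397,225) and (455,242), and the empty clip is the leftmost, near (285,205). The salt shaker is at (251,259), the honey jar at (207,182) and the lime at (381,303).

```bash
cat > h.py <<'E'
from plant import ctrl, effector, sensors, vision
import numpy as np, cv2
from scipy.spatial.transform import Rotation as R
def cam(name, s=None):
    p=vision.camera_params(name); f=240/np.tan(np.radians(p['vfov'])/2)
    K=np.array([[f,0,p['cx']],[0,f,p['cy']],[0,0,1]])
    if name=='wrist':
        T=np.eye(4);T[:3,:3]=R.from_quat(s['eef_rot']).as_matrix();T[:3,3]=s['position']
        W=T@p['T_tool_cam']; return K,p['dist'],W[:3,:3],W[:3,3]
    Rc=R.from_rotvec(p['rvec']).as_matrix(); return K,p['dist'],Rc.T,-Rc.T@p['tvec']
def onplane(c,px,z):
    K,d,Rw,o=c
    u=cv2.undistortPoints(np.array(px,float).reshape(-1,1,2),K,d).reshape(-1,2)
    r=np.c_[u,np.ones(len(u))]@Rw.T
    return o+r*((z-o[2])/r[:,2])[:,None]
def project(c,P):
    K,d,Rw,o=c; Rc=Rw.T
    return cv2.projectPoints(np.array(P,float).reshape(-1,1,3),cv2.Rodrigues(Rc)[0],-Rc@o,K,d)[0].reshape(-1,2)
E
python3 - <<'E'
from h import *
c=cam('top')
print(onplane(c,[(268,184),(257,217),(477,244),(463,275)],30).round())
print(onplane(c,[(340,212),(397,223),(455,243)],142).round())
print('salt,honey',onplane(c,[(251,259)],90).round(),onplane(c,[(206,180)],100).round(),onplane(c,[(381,303)],22).round())
im=cv2.imread('pics/top0.png'); cr=im[165:290,240:490]
cv2.imwrite('pics/topcrop.png',cv2.resize(cr,None,fx=3.2,fy=3.2,interpolation=cv2.INTER_CUBIC))
E
```

```text
[[ 649.  272.   30.]
 [ 582.  292.   30.]
 [ 534. -141.   30.]
 [ 473. -112.   30.]]
[[572. 131. 142.]
 [553.  31. 142.]
 [520. -69. 142.]]
salt,honey [[492. 292.  90.]] [[637. 379. 100.]] [[416.  46.  22.]]
```

View pics/topcrop.png

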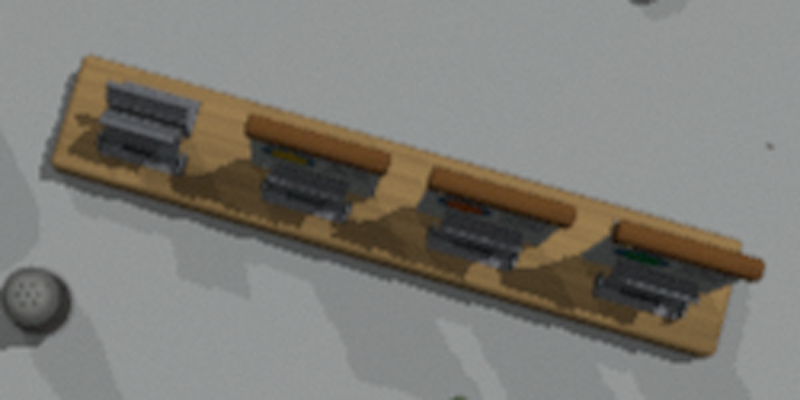

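Clip 4, on the left, is empty. Spacing comes out at 207 mm against 210 mm, with a yaw of about -14.5°. Next I take a closer wrist view.

```bash
cat >> h.py <<'E'
def quat(yaw,sign=1):
    # tool y along sign*rail x, z down
    y=sign*np.array([np.cos(yaw),np.sin(yaw),0]); z=np.array([0,0,-1.]); x=np.cross(y,z)
    return R.from_matrix(np.c_[x,y,z]).as_quat()
E
python3 - <<'E'
from h import *
yaw=-0.25
for s in (1,-1):
    for P in ([553,31,360],[600,225,200],[520,-70,115]): print(s,P,ctrl.solve_ik(P,quat(yaw,s)))
s=min((1,-1),key=lambda s:(lambda q:9 if q is None else abs(q[5]))(ctrl.solve_ik([553,31,300],quat(yaw,s))))
print(s)
ctrl.move_pose([560,40,340],quat(yaw,s)); ctrl.dwell(.3)
o=sensors.observe(); im=vision.get_image('wrist'); cv2.imwrite('pics/w1.png',im[:,:,::-1])
np.save('w1.npy',np.r_[o['position'],o['eef_rot']]); print(o['clock'],o['force'])
E
```

```text
1 [553, 31, 360] [-1.57769455e-01  3.33244941e-01  9.37405690e-01 -4.44089210e-16
  1.87094202e+00  9.22305445e-02]
1 [600, 225, 200] [ 1.74362812e-01  5.48154078e-01  1.02987450e+00 -4.44089210e-16
  1.56356408e+00  4.24362812e-01]
1 [520, -70, 115] [-3.59667888e-01  4.23467524e-01  1.51353636e+00 -4.44089210e-16
  1.20458877e+00 -1.09667888e-01]
-1 [553, 31, 360] None
-1 [600, 225, 200] [ 1.74362812e-01  5.48154078e-01  1.02987450e+00 -4.44089210e-16
  1.56356408e+00 -2.71722984e+00]
-1 [520, -70, 115] None
1
2.4917 [0.73215904 0.31229031 0.69570178]
```

View pics/w1.png

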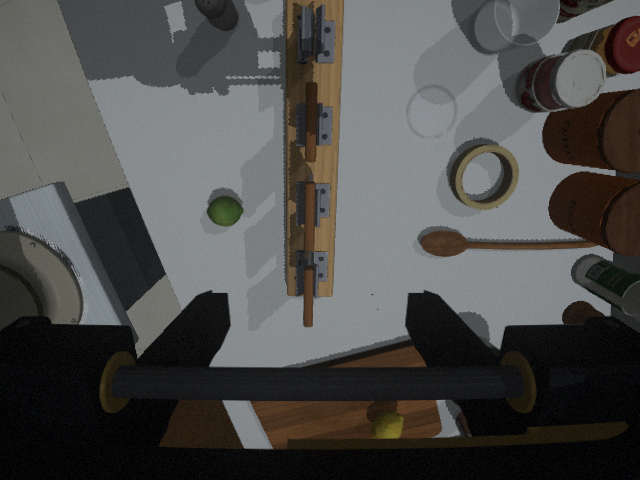

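The wrist view shows the bar running up column ~315, with grip bars at (312,121), (309,215) and (308,296). The empty clip is at (315,38). The yaw is nearly right already.

```bash
python3 - <<'E'
from h import *
w=np.load('w1.npy'); s={'position':w[:3],'eef_rot':w[3:]}
def grips(im,c,roi):
    hsv=cv2.cvtColor(im,cv2.COLOR_BGR2HSV)
    x0,x1,y0,y1=roi; m=np.zeros(im.shape[:2],np.uint8)
    m[y0:y1,x0:x1]=cv2.inRange(hsv,(4,110,40),(14,255,175))[y0:y1,x0:x1]
    m=cv2.morphologyEx(m,cv2.MORPH_OPEN,np.ones((3,3)))
    n,l,st,ce=cv2.connectedComponentsWithStats(m)
    for i in range(1,n):
        if st[i,4]<60: continue
        ys,xs=np.where(l==i); r=cv2.minAreaRect(np.c_[xs,ys].astype(np.float32))
        b=cv2.boxPoints(r); W=onplane(c,b,142)[:,:2]; e=[W[1]-W[0],W[2]-W[1]]; L=max(e,key=np.linalg.norm); 
        print(st[i],np.round(r[0],1),'ctr',W.mean(0).round(1),'dims',[round(np.linalg.norm(v),1) for v in e],'yaw',round((np.arctan(-L[0]/L[1])),3))
grips(cv2.imread('pics/w1.png'),cam('wrist',s),(290,335,60,335))
grips(cv2.imread('pics/top0.png'),cam('top'),(300,485,190,265))
c=cam('wrist',s)
im=cv2.imread('pics/w1.png'); print([cv2.cvtColor(im,cv2.COLOR_BGR2HSV)[y,x] for x,y in((312,121),(309,215),(308,290),(335,160))])
# rail edges at z=30 near end (y_img 294) and left/right
print(onplane(c,[(287,294),(332,295),(284,170),(337,140)],30).round(1))
E
```

```text
[309  92   8  15  89] [312.5  99. ] ctr [584.4 155.6] dims [np.float64(7.3), np.float64(13.8)] yaw -0.25
[306 127  10  34 299] [310.5 143.5] ctr [570.9 112.1] dims [np.float64(9.7), np.float64(34.7)] yaw -0.251
[305 183  10  68 594] [309.5 216.5] ctr [548.9  32.6] dims [np.float64(10.1), np.float64(79.8)] yaw -0.252
[304 269   9  57 461] [308. 297.] ctr [520.7 -67.4] dims [np.float64(9.8), np.float64(78.7)] yaw -0.255
[array([ 11, 143,  50], dtype=uint8), array([ 14, 142,  88], dtype=uint8), array([ 13, 139,  88], dtype=uint8), array([ 18, 110, 137], dtype=uint8)]
[[ 471.7 -107.8   30. ]
 [ 542.2 -127.6   30. ]
 [ 521.8   83.9   30. ]
 [ 605.4  105.5   30. ]]
```

```bash
cat >> h.py <<'E'
YAW=-0.257
EX=np.array([np.cos(YAW),np.sin(YAW)]); EY=np.array([-np.sin(YAW),np.cos(YAW)])
Q=quat(YAW,1)
def st(tag):
    o=sensors.observe(); print(tag,round(o['clock'],2),o['position'].round(1),'F',o['force'].round(2),'w',round(o['width'],1),flush=True); return o
def tug(xy):
    p=sensors.observe()['position']
    ctrl.movel([*xy,max(p[2],185)],Q) if p[2]<250 else ctrl.move_pose([*xy,185],Q)
    effector.move_gripper(45)
    ctrl.movel([*xy,115],Q,speed=80,threshold=8)
    st('at'); effector.move_gripper(0); ctrl.dwell(.2); o=st('grip')
    p=o['position']; hit=ctrl.movel([p[0],p[1],p[2]+5],speed=8,threshold=4.5); o2=st('tug'); print('hit',hit,'dF',(o2['force']-o['force']).round(2))
    return hit
E
python3 - <<'E'
from h import *
tug((548.9,32.6))
E
```

```text
at 5.01 [549.2  32.6 115.5] F [ 0.49  0.68 -0.03] w 44.9
grip 5.97 [548.9  32.6 115. ] F [0.37 0.66 0.38] w 0.1
tug 6.75 [548.9  32.6 120. ] F [ 0.5  -0.4   0.46] w 0.2
hit False dF [ 0.13 -1.05  0.07]
```

The fingers shut on nothing, so I look.

```bash
python3 - <<'E'
from h import *
o=st('now')
a=vision.get_image('wrist')[:,:,::-1]; b=vision.get_image('top')[:,:,::-1]
cv2.imwrite('pics/c2.png',cv2.resize(np.hstack([a[:,160:480],cv2.resize(b[140:300,230:490],(780,480))]),(800,349)))
E
```

```text
now 6.75 [548.9  32.6 120. ] F [ 0.5  -0.4   0.46] w 0.2
```

View pics/c2.png

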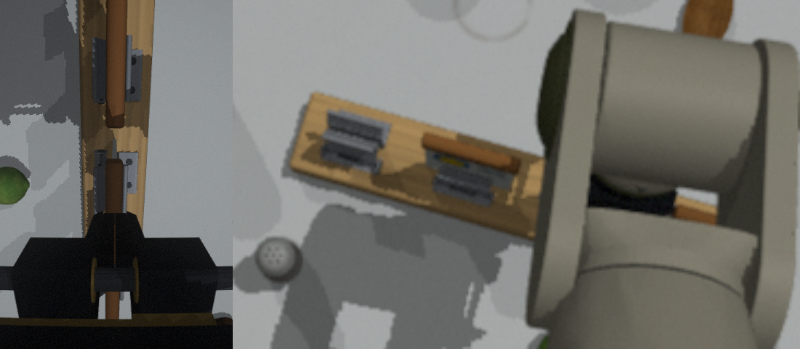

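```bash
python3 - <<'E'
from h import *
o=sensors.observe(); c=cam('wrist',o)
C=np.array([548.9,32.6])
for n,a,z in (('bar+41',41,142),('bar-41',-41,142),('tcp',0,120),('tcp142',0,142)): print(n,project(c,[*(C+a*EY),z]))
print(project(c,[*(C+105*EY-41*EY),142]))
a=vision.get_image('wrist')[:,:,::-1]; cv2.imwrite('pics/c3.png',cv2.resize(a[180:480,190:450],None,fx=2,fy=2,interpolation=cv2.INTER_CUBIC))
E
```

```text
bar+41 [[316.80906821 223.04927155]]
bar-41 [[316.86949136 363.39937362]]
tcp [[316.89348726 281.21240108]]
tcp142 [[316.84011991 298.80538592]]
[[316.79127837 175.0984585 ]]
```

View pics/c3.png

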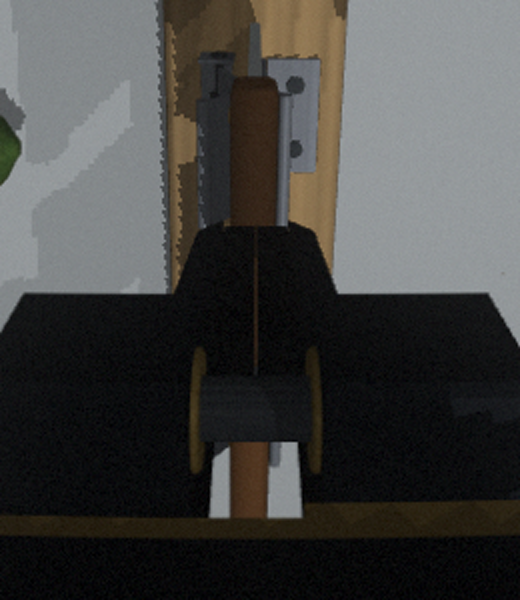

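The fingers closed just above the bar: a sliver of bar shows through the gap, and their pixel spacing puts the tips about 29 mm nearer the camera than the stated TCP. The bar projects where it should (row 218 seen, 223 predicted). So the fingers are effectively ~29 mm shorter than stated, and I'll grasp lower, guarded.

```bash
sed -i 's/def tug(xy):/def tug(xy,zg=88):/; s/\[\*xy,115\],Q,speed=80,threshold=8/[*xy,zg],Q,speed=70,threshold=6/; s/max(p\[2\],185)/max(p[2],150)/' h.py
python3 - <<'E'
from h import *
p=sensors.observe()['position']; ctrl.movel([p[0],p[1],150])
effector.move_gripper(45)
xy=(548.9,32.6)
print(ctrl.movel([*xy,88],Q,speed=60,threshold=6)); st('at')
effector.move_gripper(0); ctrl.dwell(.2); o=st('grip')
if o['width']>8:
    p=o['position']; hit=ctrl.movel([p[0],p[1],p[2]+5],speed=8,threshold=4.5); o2=st('tug'); print('hit',hit,(o2['force']-o['force']).round(2))
E
```

```text
False
at 9.22 [549.1  32.6  88.4] F [ 0.31 -0.59  0.05] w 44.9
grip 10.03 [548.6  32.7  88. ] F [-3.46 -0.21  3.62] w 11.7
tug 10.27 [548.3  32.8  88. ] F [-0.11 -0.41  4.47] w 11.9
hit True [ 3.35 -0.2   0.85]
```

It holds (width 11.7). The trigger was lateral settling, so I'll tug stepwise and watch only the vertical force.

```bash
cat >> h.py <<'E'
def steptug(n=8,dz=0.5,lim=5.5):
    ctrl.dwell(.3); o=st('start'); p=o['position'].copy(); f0=o['force'][2]
    for i in range(1,n+1):
        ctrl.movel([p[0],p[1],p[2]+dz*i],speed=10); ctrl.dwell(.05); s=sensors.observe()
        d=s['force'][2]-f0; print(i,round(s['position'][2]-p[2],2),'dFz',round(d,2),s['force'].round(2),flush=True)
        if abs(d)>lim: return 'firm'
    return 'slid'
E
python3 - <<'E'
from h import *
print(steptug()); st('end')
E
```

```text
start 10.57 [548.2  32.8  88. ] F [ 0.46 -0.11  4.6 ] w 11.8
1 0.09 dFz -7.15 [ 0.17  0.96 -2.55]
firm
end 10.88 [548.1  32.8  88.1] F [ 0.17  0.96 -2.55] w 12.0
```

```bash
sed -i "s/f0=o\['force'\]\[2\]/f0=0.2/; s/lim=5.5/lim=4.8/" h.py
python3 - <<'E'
from h import *
print(steptug()); st('end')
E
```

```text
start 11.18 [548.   32.8  88.1] F [ 0.59 -0.69 -6.07] w 11.6
1 0.24 dFz -8.07 [ 1.55 -0.69 -7.87]
firm
end 11.48 [547.9  32.7  88.3] F [ 1.55 -0.69 -7.87] w 11.5
```

Clip 2 is firm, holding about 8 N without sliding. I release it and test clip 3.

```bash
python3 - <<'E'
from h import *
effector.move_gripper(45)
ctrl.movel([548.2,32.8,150],Q,speed=150)
xy=np.array([548.3,32.8])+105*EY
ctrl.movel([*xy,150],Q,speed=150)
print(ctrl.movel([*xy,88],Q,speed=60,threshold=6)); st('at')
effector.move_gripper(0); o=st('grip')
if o['width']>8: print(steptug())
st('end')
E
```

```text
False
at 14.72 [575.2 134.4  88.4] F [-0.4  -0.44  0.11] w 44.9
grip 15.32 [575.6 134.2  88.2] F [ 3.39 -0.59 -0.34] w 11.8
start 15.62 [575.4 134.3  88.2] F [ 4.63 -0.5   0.51] w 12.1
1 0.18 dFz -4.8 [ 3.14 -0.98 -4.6 ]
firm
end 15.93 [575.2 134.3  88.4] F [ 3.14 -0.98 -4.6 ] w 11.8
```

```bash
python3 - <<'E'
from h import *
for i in range(3): ctrl.dwell(.3); o=st('hold')
if o['force'][2]>-4.5: print(steptug(n=8,lim=6)); st('end')
E
```

```text
hold 16.23 [575.2 134.3  88.3] F [ 4.72 -1.1  -4.7 ] w 11.7
hold 16.52 [575.2 134.3  88.4] F [ 4.51 -0.96 -7.22] w 11.6
hold 16.82 [575.3 134.2  88.6] F [ 3.52 -1.69 -7.09] w 11.5
```

Clip 3 is firm too, holding about 7 N. By elimination clip 1 is slack, which I check with a tug there.

```bash
sed -i 's/^YAW=.*/YAW=-0.2605/' h.py; python3 - <<'E'
from h import *
effector.move_gripper(45)
ctrl.movel([575.2,134.3,150],Q,speed=150)
xy=np.array([548.1,32.8])-105*EY; print(xy)
ctrl.movel([*xy,150],Q,speed=220)
print(ctrl.movel([*xy,88],Q,speed=60,threshold=6)); st('at')
effector.move_gripper(0); o=st('grip')
if o['width']>8: print(steptug(n=12,lim=4.5))
st('end'); ctrl.dwell(.3); st('hold')
E
```

```text
[521.05580995 -68.65743829]
False
at 20.32 [521.3 -68.7  88.4] F [0.27 0.67 0.06] w 45.4
grip 20.93 [520.8 -68.5  88. ] F [-1.36  0.74  2.01] w 11.7
start 21.23 [520.9 -68.6  88. ] F [-2.15  1.32  2.84] w 11.6
1 0.25 dFz -1.18 [-1.66  1.09 -0.98]
2 0.83 dFz -3.29 [-1.63  0.87 -3.09]
3 1.51 dFz -2.22 [-1.89  0.77 -2.02]
4 2.05 dFz -2.47 [-2.39  1.55 -2.27]
5 2.54 dFz -2.68 [-1.19  1.57 -2.48]
6 3.05 dFz -2.47 [-1.69  0.53 -2.27]
7 3.56 dFz -2.39 [-2.38  0.79 -2.19]
8 4.05 dFz -2.43 [-2.25 -0.05 -2.23]
9 4.55 dFz -1.72 [-2.01  0.32 -1.52]
10 5.05 dFz -1.98 [-2.12  0.94 -1.78]
11 5.56 dFz -2.59 [-2.54  0.57 -2.39]
12 6.05 dFz -2.37 [-2.26  0.55 -2.17]
slid
end 24.82 [520.9 -68.6  94.1] F [-2.26  0.55 -2.17] w 11.9
hold 25.12 [520.9 -68.6  94.1] F [-2.86  0.63 -2.08] w 11.4
```

Clip 1 is slack: the card slides at about 2.4 N. I draw it out, carry it over clip 4 and look.

```bash
python3 - <<'E'
from h import *
ctrl.movel([520.9,-68.6,225],Q,speed=70); st('out')
t=np.array([520.9,-68.6])+315*EY; print(t)
ctrl.movel([*t,225],Q,speed=150); ctrl.dwell(.3); o=st('over')
a=vision.get_image('wrist')[:,:,::-1]; s=vision.get_image('scene')[:,:,::-1]; tp=vision.get_image('top')[:,:,::-1]
cv2.imwrite('pics/w5raw.png',a); cv2.imwrite('pics/t5raw.png',tp); np.save('w5.npy',np.r_[o['position'],o['eef_rot']])
cv2.imwrite('pics/v5.png',np.hstack([cv2.resize(a,(480,360)),cv2.resize(s[170:370,230:410],(320,360))]))
E
```

```text
out 27.15 [520.8 -68.6 224.7] F [ 0.73 -0.   -0.32] w 11.6
[602.03257014 235.77231488]
over 29.7 [602.  235.6 225. ] F [ 0.33 -0.41 -1.  ] w 11.8
```

View pics/v5.png

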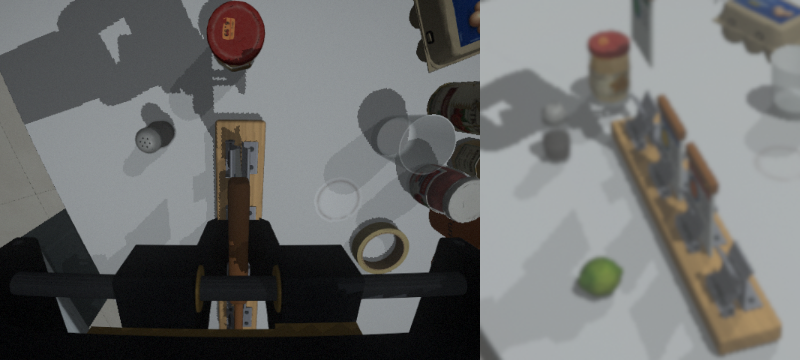

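```bash
python3 - <<'E'
from h import *
w=np.load('w5.npy'); c=cam('wrist',{'position':w[:3],'eef_rot':w[3:]}); t=w[:2]
im=cv2.imread('pics/w5raw.png'); hsv=cv2.cvtColor(im,cv2.COLOR_BGR2HSV)
m=cv2.inRange(hsv,(8,80,60),(25,255,255))
for r in (166,174,180,186,200,220):
    xs=np.where(m[r,270:370])[0]+270
    P=onplane(c,[(xs.min(),r),(xs.max()+1,r)],30)[:,:2]-t
    print(r,xs.min(),xs.max(),'x',(P@EX).round(1),'y',(P@EY).round(1))
g=np.where(m[150:200,315:325].any(1))[0].min()+150
print('end row',g,(onplane(c,[(320,g)],30)[0,:2]-t)@EY)
# back plate/ jaw expected pixels of clip-mouth flare
print('mouth',project(c,[[*(t+a*EX+27*EY),88] for a in (-9,0,7)]).round(1))
g=cv2.cvtColor(im,cv2.COLOR_BGR2GRAY); print(g[205,295:350])
E
```

```text
166 288 353 x [-31.9  40.6] y [48.7 48.7]
174 288 353 x [-32.1  40.9] y [40. 40.]
180 288 352 x [-32.3  40. ] y [33.4 33.4]
186 288 352 x [-32.5  40.2] y [26.7 26.7]
200 288 351 x [-32.9  39.6] y [10.9 10.9]
220 288 351 x [-33.5  40.3] y [-12.4 -12.4]
end row 160 55.12101708268833
mouth [[307.5 194.8]
 [317.  194.8]
 [324.3 194.8]]
[ 61  58  58  52  50  49  48  46  46  25  26  45  86 105  93  78  78  76
  73  67  70  69  65  68  65  42 103  40  56  47  48  46  49  40  51  81
 105  96  84 107 106 109 102 106 106 105 109 116 111 121 116 116 116 116
 119]
```

```bash
python3 - <<'E'
import cv2,numpy as np
im=cv2.imread('pics/w5raw.png')[150:300,270:370]; t=cv2.imread('pics/top0.png')[175:230,250:320]
im=cv2.convertScaleAbs(im,alpha=1.6); t=cv2.convertScaleAbs(t,alpha=1.4)
cv2.imwrite('pics/z6.png',np.hstack([cv2.resize(im,(400,600),interpolation=cv2.INTER_CUBIC),cv2.copyMakeBorder(cv2.resize(t,(400,314),interpolation=cv2.INTER_CUBIC),0,286,0,0,cv2.BORDER_CONSTANT)]))
E
```

```text
(no output)
```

View pics/z6.png

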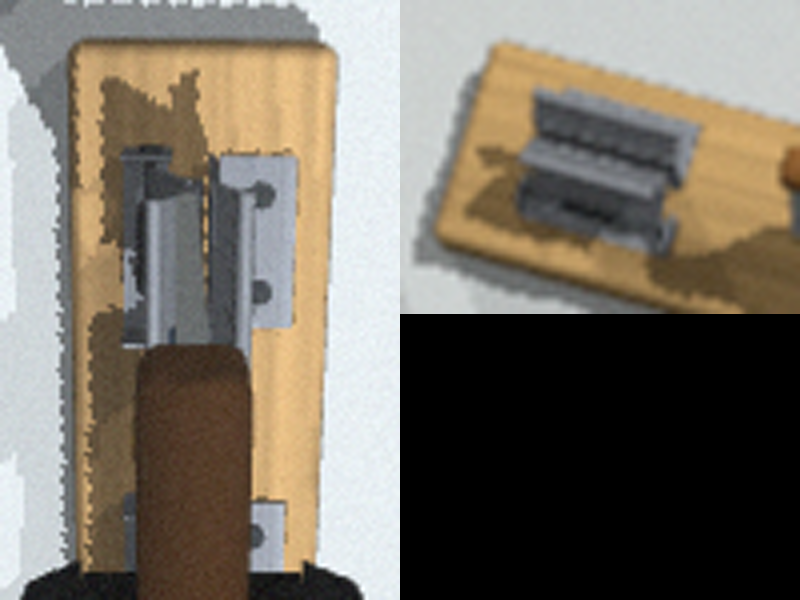

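The clip 4 slit is at about crop (208,210), full-image column 322 against a predicted 317. The rail edges agree: the bar's yaw is nearer -0.272, so I shift +2.8 mm in x. Now the guarded insertion.

```bash
sed -i 's/^YAW=.*/YAW=-0.272/' h.py; python3 - <<'E'
from h import *
t=np.array([602.0,235.7])+2.8*EX; print(t)
ctrl.movel([*t,165],Q,speed=80); st('a')
h=ctrl.movel([*t,124],Q,speed=30,threshold=7); o=st('mouth'); print(h)
if not h:
    h=ctrl.movel([*t,110],Q,speed=15,threshold=32); st('bite'); print(h)
E
```

```text
[604.69705942 234.94775636]
a 30.75 [605.  235.  165.6] F [ 0.14 -0.07 -1.11] w 11.7
mouth 31.85 [605.3 234.9 128.9] F [ 0.37 -0.04  2.39] w 11.5
True
```

Contact at an edge height of ~71 mm, in the narrowing mouth with no lateral load. I continue.

```bash
python3 - <<'E'
from h import *
t=np.array([604.9,234.95])
z=127
while z>=100:
    h=ctrl.movel([*t,z],Q,speed=20,threshold=22); o=st(f'{z} {h}')
    if o['force'][2]>30 or abs(o['force'][:2]).max()>15: break
    z-=3
E
```

```text
127 False 32.1 [605.4 235.1 128. ] F [-0.49 -0.07  5.83] w 11.7
124 False 32.4 [605.6 235.1 125.5] F [-0.41  0.61  8.88] w 11.9
121 False 32.7 [605.8 235.3 123.2] F [-0.44  0.04 11.3 ] w 11.8
118 False 33.0 [606.  235.4 121.1] F [-1.55  0.86 16.88] w 11.6
115 False 33.3 [606.4 235.7 119.5] F [-3.74 -0.13 24.51] w 11.5
112 False 33.6 [605.8 235.5 114.8] F [-2.03  0.46 14.77] w 12.0
109 False 33.9 [605.6 235.5 111.3] F [-2.42  1.07 12.88] w 11.4
106 False 34.2 [605.6 235.6 108.3] F [-2.19  0.03 12.61] w 11.8
103 False 34.5 [605.6 235.6 105.2] F [-2.74  1.51 12.11] w 11.7
100 False 34.8 [605.6 235.6 102.2] F [-3.3   1.06 12.41] w 11.9
```

It passed the bite at 24.5 N, at the predicted height, and now rubs at ~12.5 N. I seat it.

```bash
python3 - <<'E'
from h import *
t=np.array([605.3,235.2])
z=97
while z>=82:
    ctrl.movel([*t,z],Q,speed=20); ctrl.dwell(.05); o=st(f'{z}')
    if o['force'][2]>21: break
    z-= 3 if z>92 else 1
ctrl.dwell(.3); st('hold')
E
```

```text
97 35.15 [605.8 235.8  99.2] F [-3.44  0.1  13.91] w 11.8
94 35.5 [605.7 235.9  96.2] F [-2.99  1.17 13.27] w 11.4
91 35.85 [605.7 235.9  93.2] F [-4.23  0.79 13.58] w 11.8
90 36.15 [605.8 235.9  92.4] F [-3.74  1.95 14.21] w 11.9
89 36.45 [605.8 235.9  91.4] F [-4.49  1.35 13.77] w 11.9
88 36.75 [605.8 235.9  90.4] F [-3.19  1.6  14.72] w 11.4
87 37.05 [605.8 235.9  89.4] F [-4.21  1.59 14.47] w 11.7
86 37.35 [605.7 236.   88.4] F [-4.07 -0.04 14.21] w 11.5
85 37.65 [605.9 236.   87.9] F [-4.56  1.49 18.43] w 11.6
84 37.95 [606.  236.   87.9] F [-7.56 -0.38 23.33] w 11.9
hold 38.25 [605.9 236.   87.9] F [-6.18  1.11 23.74] w 11.5
```

It is seated on the bar at z 87.9, the same as the home height. I release, back off and check.

```bash
python3 - <<'E'
from h import *
ctrl.movel([605.6,235.7,89],Q,speed=20)
effector.move_gripper(45); st('rel')
ctrl.movel([605.3,235.6,150],Q,speed=100)
p=np.array([605.3,235.6])-150*EY
ctrl.move_pose([*(p-20*EX),330],Q); ctrl.dwell(.3); o=st('up')
a=vision.get_image('wrist')[:,:,::-1]; s=vision.get_image('scene')[:,:,::-1]
np.save('w7.npy',np.r_[o['position'],o['eef_rot']]); cv2.imwrite('pics/w7raw.png',a)
cv2.imwrite('pics/v7.png',np.hstack([cv2.resize(a[:360],(460,259)),cv2.resize(s[170:370,230:410],(288,259))]))
c=cam('wrist',o); m=cv2.inRange(cv2.cvtColor(np.ascontiguousarray(a),cv2.COLOR_BGR2HSV),(4,110,30),(14,255,175)); m[:,:270]=0;m[:,390:]=0
m=cv2.morphologyEx(m,cv2.MORPH_CLOSE,np.ones((7,3))); n,l,S,_=cv2.connectedComponentsWithStats(m)
for i in range(1,n):
    if S[i,4]<80: continue
    ys,xs=np.where(l==i); b=cv2.boxPoints(cv2.minAreaRect(np.c_[xs,ys].astype(np.float32)))
    W=onplane(c,b,142)[:,:2]; e=[W[1]-W[0],W[2]-W[1]]; L=max(e,key=np.linalg.norm)
    print(S[i],W.mean(0).round(1),'len',round(np.linalg.norm(L),1),'yaw',round(np.arctan(-L[0]/L[1]),3))
E
```

```text
rel 39.3 [605.6 235.7  89.1] F [-0.29 -0.33  0.34] w 44.9
up 41.29 [545.9  96.9 329.2] F [ 0.32 -0.23 -0.73] w 44.8
[330  21  14  88 996] [603.9 234.4] len 80.0 yaw -0.252
[330 133  12  76 797] [576.4 133.4] len 80.1 yaw -0.25
[329 227  11  66 626] [548.7  34.2] len 81.9 yaw -0.282
[ 270  401  120   43 4206] [ 479.8 -206.4] len 166.0 yaw 1.298
```

View pics/v7.png

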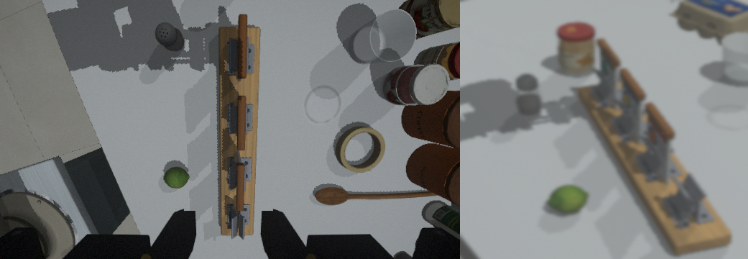

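The three cards stand in line at proper spacing and height, and the bystanders look unmoved. I may have lifted the card ~1 mm on release, so I compare heights by touching the tops of cards 3 and 4 with shut fingers.

```bash
python3 - <<'E'
from h import *
effector.move_gripper(0)
for n,xy in (('c3',(575.6,134)),('c4',(605,235.3))):
    ctrl.move_pose([*xy,140],Q) if n=='c3' else ctrl.movel([*xy,140],Q)
    ctrl.movel([*xy,121],Q,speed=60)
    print(n,ctrl.movel([*xy,106],Q,speed=10,threshold=5)); st(n)
    ctrl.movel([*xy,140],Q,speed=100)
E
```

```text
c3 True
c3 44.49 [575.7 134.  109.7] F [-0.42 -0.22  5.32] w 0.7
c4 True
c4 47.33 [605.  235.3 109.8] F [-0.54  0.52  3.95] w 0.6
```

Both tops are within 0.1 mm of each other, so the moved card is fully home. I clear the arm and hand in.

```bash
python3 - <<'E'
from h import *
ctrl.movel([590,180,230],Q); ctrl.dwell(.2); st('end'); print(ctrl.sign_off())
E
```

```text
end 48.84 [589.8 180.3 229.1] F [-0.79  0.01  0.04] w 0.7
the job is handed in; nothing more can be done
None
```

I moved the card with the green band from the slack clip (clip 1) to the empty clip (clip 4) and handed the job in at about 49 s. No verdict was reported.

- **Finding the slack clip:** Clips 2 and 3 held at 7–8 N of upward pull without sliding. The card in clip 1 slid at about 2.4 N, weight included.
- **Insertion:** The push peaked at 24.5 N at the bite, rubbed at 12–14 N, then rose to about 23 N as the card met the bar.
- **Last checks:**
  - The grip bars of cards 3 and 4 were level to 0.1 mm when touched.
  - The three cards stand in line 103–105 mm apart.
  - The bystanders looked unmoved in the picture; I did not measure them.
  - I did not tug the moved card again after seating it.
- **Disagreements:**
  - My first grasp closed on nothing, because the fingertips sit about 29 mm higher than the stated TCP. I corrected this by grasping lower.
  - My first estimate of the bar's yaw was about 0.015 rad off. I corrected it before inserting.
  - The last picture gave card yaws from -0.25 to -0.28 rad, a spread well inside the 8° limit.

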